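Pack the socket rail and shut its gate

TASK

Push the row of five sockets along the channel from its tail, as one train, until the front one is fully home against the red end stop and all five touch; then swing the yellow gate with the black pin until it is fully shut across the channel behind them. Only push, with the fingertips or the outside of the fingers: do not lift or tip any socket or let the row come apart, and leave the other tools and containers on the table where they are.

Things in the scene. Friction and masses are not known exactly. Their poses are not given: they have to be found in the camera images.
- rail: Aluminium U-channel fixed to the table, 344 mm long, 39 wide (33 inside), floor 6 mm and wall tops 18 mm above the table. Origin on the table under the channel's middle; x along it towards the red stop (inner face at x = +160 mm, 39 wide, top 54 mm up), y across, z up. Other end open. A dark gate bracket (14 mm high) juts out on the -y side at x = +3 mm, to y = -54 mm.
- stop_face (a point): Centre of the inner face of the red end stop, 30 mm above the table; axes as the rail's.
- gate_pivot (a point): Point on the vertical hinge axis of the yellow gate, beside the channel at the rail's x = +3 mm, y = -38 mm, 32 mm above the table; axes as the rail's. The gate is an arm 8 mm thick, 26 to 38 mm above the table, so it passes over the channel walls.
- gate_pin (a point): Middle of the upright black pin at the free end of the yellow gate: 12 mm diameter, from 38 to 78 mm above the table, this point 58 mm up. It is 62 mm from the hinge axis and moves with the gate.
- gate (a joint): Gate angle: 0 wide open (starts 0 to 0.35, beside the channel, pointing away from the stop); grows, clockwise from above, to 1.95 = shut at its limit, square across the channel, pin beyond the other wall. At angle q the arm points along pi/2 + 1.95 - q in the rail's frame (from x to y). Stays where left; about 1 N at the pin turns it. Shut, it clears the packed row by 3 mm.
- socket1: Chrome socket, number 1 of the row of five counted from the red stop, with a blue band: upright cylinder 30 mm diameter, 45 mm tall, about 110 g, standing loose in the channel (its top 51 mm above the table), touching its neighbours. Origin at the centre of its underside, z up.
- socket2: Chrome socket, number 2 of the row of five counted from the red stop, with a green band: upright cylinder 30 mm diameter, 45 mm tall, about 110 g, standing loose in the channel (its top 51 mm above the table), touching its neighbours. Origin at the centre of its underside, z up.
- socket3: Chrome socket, number 3 of the row of five counted from the red stop, with a yellow band: upright cylinder 30 mm diameter, 45 mm tall, about 110 g, standing loose in the channel (its top 51 mm above the table), touching its neighbours. Origin at the centre of its underside, z up.
- socket4: Chrome socket, number 4 of the row of five counted from the red stop, with an orange band: upright cylinder 30 mm diameter, 45 mm tall, about 110 g, standing loose in the channel (its top 51 mm above the table), touching its neighbours. Origin at the centre of its underside, z up.
- socket5: Chrome socket, number 5 of the row of five counted from the red stop, with a red band: upright cylinder 30 mm diameter, 45 mm tall, about 110 g, standing loose in the channel (its top 51 mm above the table), touching its neighbours. Origin at the centre of its underside, z up. The tail of the row, farthest from the stop; the whole row slides under a push of 1 to 3 N.
- spare_socket: Bystander: deep socket with a black band, 36 mm diameter, 60 mm tall, standing on the table beside the rail. Origin under its centre.
- screwdriver: Bystander: screwdriver lying on the table alongside the rail. Origin under its middle, x along it.
- wrench: Bystander: wrench lying on the table alongside the rail. Origin under its middle, x along it.
- screw_jar: Bystander: jar of 60 mm diameter, 75 mm tall with a blue cap, standing beside the rail near the stop. Origin under its centre.
- hammer: Bystander: hammer lying to the right on the table. Origin under its middle.
- tape_measure: Bystander: yellow tape measure, 65 x 36 x 65 mm, to the left on the table. Origin under its centre.
- oil_can: Bystander: can of 64 mm diameter, 150 mm tall, to the left. Origin under its centre.

How it is judged:
By the outcome, as a careful person would: the job done as asked, in the order asked, and still so for the second after the job is handed in, with the robot touching nothing.
It also fails if it takes over 53 s, if anything falls off the work surface, if the arm or the gripper's body presses on something with over 40 N, if the wrist force passes 120 N, or if a joint passes its speed limit or range.

ROBOT

A 6-joint arm with a two-finger parallel gripper is mounted at the origin on the work surface. World frame = base frame: x ahead of the robot, y to its left, z up, the work surface at z = 0. Lengths are in m, angles in rad, forces in N, time in s.
With the tool pointing down it reaches from about 0.25 to 0.725 m from the base axis. Payload 9.7 kg.
Tool frame: the origin (TCP) lies between the finger pads; the fingertips stand finger_overhang ahead of it and the grasp point (between the pads) is the TCP (finger_overhang is the distance from the TCP to the fingertips, in m); z points along the fingers, y is the line along which they close (so a half turn about z gives the same grasp; the last joint's range is limited). The gripper opens to 85 mm and grips with 20 to 120 N. Pads are 22 mm wide; open, the fingers measure 114 mm over their backs; the gripper's body (76 mm by 85 mm) begins 54 mm behind the grasp point. The pads swing forward as they close: fully open they stand 13 mm farther back than shut.
Start: joints at [1.326, 0.087, 0.176, 1.66, 0, 1.571], TCP at [0.133, 0.534, 0.25] pointing down, gripper open.
Joint ranges: [-3.13, 3.13], [-0.85, 1.81], [-1.15, 1.24], [-2.2, 2.28], [-1.44, 1.52], [-3.14, 3.14]. Speed limits (rad/s): [2.22, 2.22, 2.57, 3.14, 3.14, 3.14].

INTERFACE

Orientations are given as a rotation vector (axis times angle).
In Python, from workcell import sense, snapshot, finish_job, finger_overhang gives the robot as it stands.
- The arm moves only by the shell command python3 -m creep 'ROWS' [OPENING]. ROWS is JSON, a list of rows, each a list of 4 numbers: the shift along the tool's x, y, z in mm, then the turn about the tool's z in degrees. In form: [[x, y, z, spin], ...]. A call has exactly 5 rows; each row is the pose to reach, as a shift and turn from the pose commanded when the call began, along the tool's axes at that moment; what a row does not reach only later rows make up. A row lasts 1/12 s, in which the tool goes at most 41.7 mm and 7.16 degrees, less where a joint would pass 70% of its speed; a pose out of reach is approached as far as the arm can. A call with a gripper value outside its range is refused whole. OPENING is the finger opening in mm, from 0 to 85.4, set as the call begins (- or left out, the last holds). The fingers move at their own pace and stop on an object; the grip force is fixed at half the most. Time passes only in rows, so rows that repeat a pose let the fingers close, or fill a call up. It gives the time, the measured TCP pose, the force, the opening and the grip force at its end, in the units of the state.
- sense(): the state, without advancing time (a new reading comes with each control period).
- snapshot(name): name is "scene" or "top" or "wrist"; returns a dict with "pixels" (384x512x3 uint8, red, green, blue), "K" (3x3 intrinsics, pixels), "k1" (the pictures are not rectified: a ray, as slopes to the right and down, at radius r is drawn at 1 + k1 r^2 times it, then the intrinsics apply), "pose" (4x4, takes a point from camera to world coordinates). Camera axes: x right, y down, z forward; pixel columns grow to the right and rows downward; lengths in m; the calibration is good to about 2 mm. A picture is of the moment at which its call begins. There is no depth.
- finish_job(): hands the job in; it is judged then, once.
The state is a dict: "time_s": time; "qpos": joint angles; "joint_velocities": joint speeds; "effort": joint torques, N m; "tool_pos": TCP position; "orientation": TCP orientation; "force": force on the tool from outside, world axes, zero at the start; "moment": the same for the moment, N m; "finger_gap": opening from 0.0 (shut) to 1.0 (fully open); "gripper_force": force on a finger pad.
Only numpy, scipy, OpenCV 4.12 (cv2) and the standard library are available. Lean on these libraries where they do the work, as an engineer would, in place of code of your own. Each camera call takes 0.05 s, during which the arm holds its last target. There are 200 camera calls.

## Working session

There is one attempt and no reset: what is moved stays moved. The work goes in short steps, Python scripts to look and compute and a shell command to move; the robot and the scene stay as the last step left them, time stands still between calls to the robot, and variables do not carry over. Pictures are saved under pics/ and viewed, at most 10 in all, crops included, and the job is handed in when it is done.

```bash
mkdir -p pics; ls
python3 - <<'E'
from workcell import sense,snapshot,finger_overhang
import cv2,numpy as np
print(finger_overhang,sense())
for n in("scene","top"):
    s=snapshot(n);cv2.imwrite(f"pics/{n}0.png",cv2.resize(s["pixels"][:,:,::-1],(800,600),interpolation=cv2.INTER_CUBIC))
    np.savez(f"{n}0.npz",**s);print(n,s["K"].tolist(),s["k1"],s["pose"].round(3).tolist())
E
```

```text
pics
0.019 {'time_s': 0.0, 'qpos': array([1.32601374e+00, 8.74595736e-02, 1.75135893e-01, 1.65980211e+00,
       1.67068706e-05, 1.57078230e+00]), 'joint_velocities': array([ 0.0011471 , -0.00088542,  0.00130752, -0.00116275,  0.00071085,
        0.00077447]), 'effort': array([ 6.12775129e-04, -5.20386565e+01,  4.64801466e+01,  1.64480740e-02,
       -2.05864637e-05,  2.18917705e-06]), 'tool_pos': array([0.13323613, 0.53340733, 0.24958423]), 'orientation': array([-3.83500575e-01, -3.11791652e+00,  2.06936826e-03]), 'force': array([-0.37781464,  0.17394463, -0.14515069]), 'moment': array([-0.03574835,  0.00460191, -0.01256973]), 'gripper_force': 0.0, 'finger_gap': 1.0011427187183384}
scene [[383.43512717135235, 0.0, 253.81059220298076], [0.0, 383.43512717135235, 196.61497132461247], [0.0, 0.0, 1.0]] -0.008070412874198718 [[-0.053, 0.671, -0.74, 1.465], [0.999, 0.041, -0.035, 0.041], [0.007, -0.741, -0.672, 0.896], [0.0, 0.0, 0.0, 1.0]]
top [[375.4013571358561, 0.0, 259.204944315335], [0.0, 375.4013571358561, 186.60251911211705], [0.0, 0.0, 1.0]] -0.09710215797956116 [[0.004, -0.98, 0.197, 0.334], [-1.0, -0.004, -0.001, -0.014], [0.002, -0.196, -0.981, 1.29], [0.0, 0.0, 0.0, 1.0]]
```

View pics/top0.png

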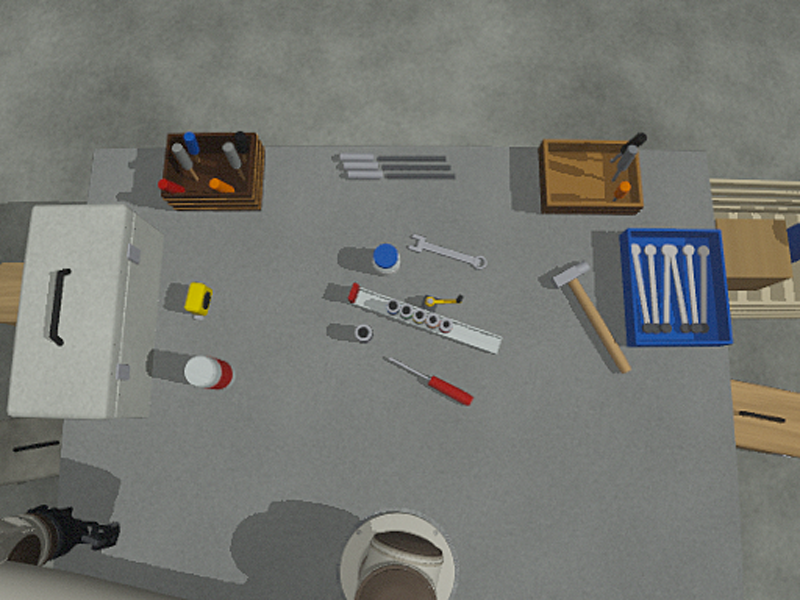

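View pics/scene0.png

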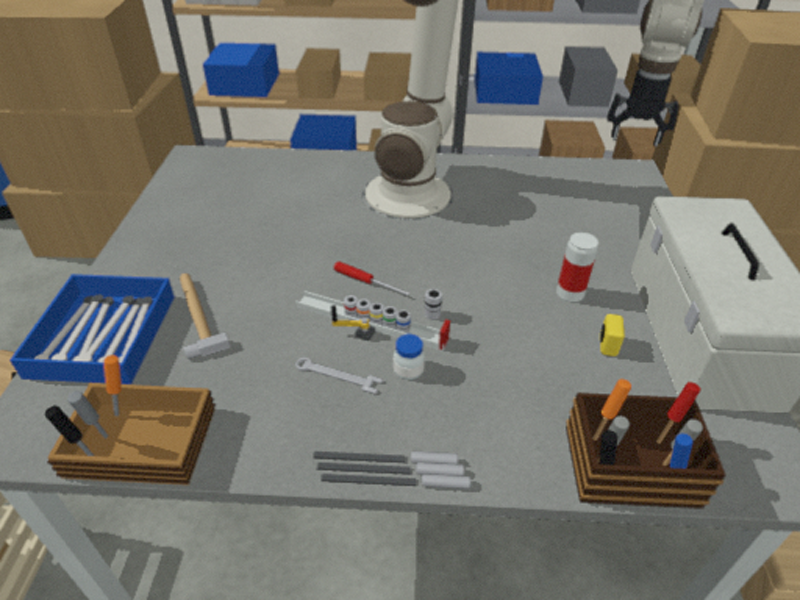

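The top view shows the rail running from the red stop (354,292) to its open end (500,345), with sockets from (393,306) to (446,325), the gate pivot near (429,301) and its pin near (460,299). I'll zoom in.

Run:
```python
import cv2,numpy as np
s=np.load("top0.npz");c=s["pixels"][150:250,205:335,::-1]
cv2.imwrite("pics/top0z.png",cv2.resize(c,(780,600),interpolation=cv2.INTER_CUBIC))
```

```text
(no output)
```

View pics/top0z.png

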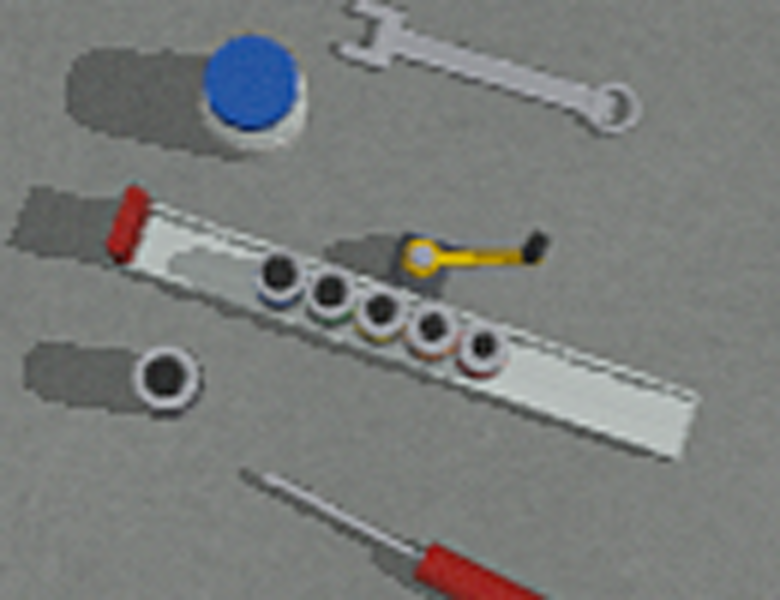

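The zoom shows socket 1's top at (281,273), socket 5's top at (484,347), the stop's inner top edge from (150,192) to (133,262), the open-end corners at (698,398) and (680,458), the pivot at (422,257) and the pin top at (540,240).

```bash
cat > h.py <<'E'
import numpy as np,cv2
from scipy.spatial.transform import Rotation as R
def ray(s,uv,z):
    d=np.array([s["k1"],0,0,0],float)
    p=cv2.undistortPoints(np.array([[uv]],float),s["K"],d)[0,0]
    P=s["pose"];r=P[:3,:3]@[p[0],p[1],1];o=P[:3,3]
    return o+r*(z-o[2])/r[2]
def proj(s,X):
    Pi=np.linalg.inv(s["pose"]);c=Pi[:3,:3]@X+Pi[:3,3]
    return cv2.projectPoints(np.array([c]),np.zeros(3),np.zeros(3),s["K"],np.array([s["k1"],0,0,0],float))[0][0,0]
E
python3 - <<'E'
from h import *
s=dict(np.load("top0.npz"))
f=lambda u,v,z:ray(s,((u-2.5)/6+205,(v-2.5)/6+150),z)
for n,a in dict(s1=(281,273,.051),s5=(484,347,.051),sa=(150,192,.054),sb=(133,262,.054),ea=(698,398,.018),eb=(680,458,.018),piv=(422,257,.04),pin=(539,240,.078),spare=(166,378,.06),jar=(252,82,.075),wr=(612,107,.005),sdtip=(245,472,.008),sdh=(480,575,.02)).items(): print(n,f(*a).round(4))
st=(f(150,192,.054)+f(133,262,.054))/2; en=(f(698,398,.018)+f(680,458,.018))/2
d=(st-en)[:2];print(np.linalg.norm(d),"yaw",np.arctan2(d[1],d[0]))
d2=(f(281,273,.051)-f(484,347,.051))[:2];print(np.linalg.norm(d2),np.arctan2(d2[1],d2[0]))
from workcell import sense
q=sense();print(R.from_rotvec(q["orientation"]).as_matrix().round(3))
E
```

```text
s1 [0.5534 0.0102 0.051 ]
s5 [ 0.5121 -0.1028  0.051 ]
sa [0.5987 0.084  0.054 ]
sb [0.5588 0.0928 0.054 ]
ea [ 0.4879 -0.2269  0.018 ]
eb [ 0.4537 -0.2158  0.018 ]
piv [ 0.5649 -0.0691  0.04  ]
pin [ 0.5676 -0.1317  0.078 ]
spare [0.493  0.0728 0.06  ]
jar [0.6572 0.0267 0.075 ]
wr [ 0.6616 -0.183   0.005 ]
sdtip [0.4461 0.0306 0.008 ]
sdh [ 0.3879 -0.1017  0.02  ]
0.32800365475289495 yaw 1.2355042319245917
0.1203262383772361 1.220601838512629
[[-0.97   0.242 -0.   ]
 [ 0.242  0.97  -0.001]
 [-0.    -0.001 -1.   ]]
```

```bash
m="python3 -m creep"
$m '[[-26,-29,0,0],[-52,-58,0,0],[-78,-88,0,0],[-104,-117,0,0],[-129,-146,0,0]]' 0
$m '[[-26,-29,0,0],[-52,-58,0,0],[-78,-88,0,0],[-104,-117,0,0],[-129,-146,0,0]]'
$m '[[-26,-29,0,0],[-52,-58,0,0],[-78,-88,0,0],[-104,-117,0,0],[-129,-146,0,0]]'
$m '[[-26,-29,0,1],[-52,-58,0,2],[-78,-88,0,4],[-104,-117,0,5],[-128,-148,0,5.7]]'
python3 - <<'E'
from h import *
from workcell import sense,snapshot
q=sense();print(q["tool_pos"],q["qpos"].round(3),q["force"]);M=R.from_rotvec(q["orientation"]).as_matrix();print(M.round(3))
s=snapshot("wrist");np.savez("w1.npz",**s);cv2.imwrite("pics/w1.png",cv2.resize(s["pixels"][:,:,::-1],(800,600),interpolation=cv2.INTER_CUBIC))
E
```

```text
time_s: 0.52
tool_pos: [0.2234, 0.359, 0.2499]
orientation: [-0.383, -3.118, 0.001]
force: [1.8, 0.1, 0.4]
finger_gap: 0.3
gripper_force: 0.0
time_s: 0.93
tool_pos: [0.3131, 0.186, 0.2502]
orientation: [0.383, 3.118, 0.0]
force: [0.8, 1.0, 0.6]
finger_gap: -0.001
gripper_force: 0.0
time_s: 1.35
tool_pos: [0.403, 0.0127, 0.2502]
orientation: [0.384, 3.118, 0.0]
force: [0.4, 0.6, 0.4]
finger_gap: -0.001
gripper_force: 0.0
time_s: 1.77
tool_pos: [0.4915, -0.1618, 0.2498]
orientation: [-0.54, -3.094, -0.0]
force: [0.7, 0.9, 1.1]
finger_gap: 0.002
gripper_force: 0.0
[ 0.49146296 -0.16176493  0.24980196] [-0.318  0.009  0.094  1.656  0.     0.028] [0.69608632 0.86851252 1.06273607]
[[-0.941  0.339 -0.   ]
 [ 0.339  0.941  0.   ]
 [ 0.     0.    -1.   ]]
```

View pics/w1.png

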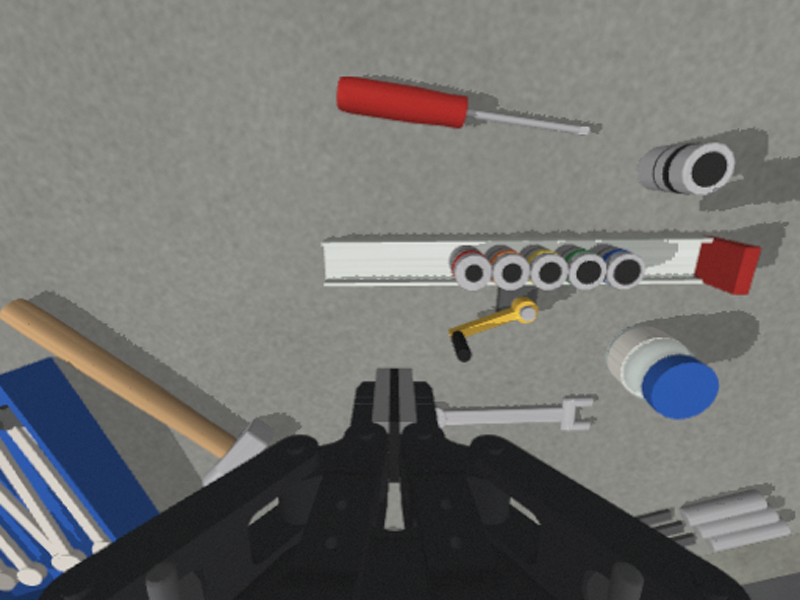

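The wrist view shows the rail level in the picture, with its end corners at (323,243) and (324,285). Socket 5's top is at (473,273), socket 1's at (625,270), the pivot at (527,313) and the pin top at (465,355).

Run:
```python
from h import *
s=dict(np.load("w1.npz"))
f=lambda u,v,z:ray(s,((u+.5)*.64-.5,(v+.5)*.64-.5),z)
e=np.array([np.cos(1.226),np.sin(1.226)]);n=np.array([-e[1],e[0]]);O=np.array([.5265,-.0605])
for k,a in dict(s1=(625,270,.051),s5=(473,273,.051),ea=(323,241,.018),eb=(324,285,.018),piv=(527,313,.04),pin=(464,356,.078)).items():
    p=f(*a)[:2];print(k,p.round(4),"rail",((p-O)@e).round(4),((p-O)@n).round(4))
d=(f(625,270,.051)-f(473,273,.051))[:2];print(np.hypot(*d),np.arctan2(d[1],d[0]))
```

```text
s1 [0.5513 0.0102] rail 0.0749 0.0006
s5 [ 0.513 -0.103] rail -0.0446 -0.0016
ea [ 0.4527 -0.2127] rail -0.1682 0.018
eb [ 0.4891 -0.2272] rail -0.1695 -0.0211
piv [ 0.5656 -0.0688] rail 0.0054 -0.0396
pin [ 0.5664 -0.131 ] rail -0.0528 -0.0614
0.11953730107022173 1.244531506547232
```

```bash
m="python3 -m creep"
$m '[[0,0,35,0],[0,0,70,0],[0,0,105,0],[0,0,140,0],[0,0,165,0]]'
$m '[[0,0,14,0],[0,0,26,0],[0,0,36,0],[0,0,42,0],[0,0,42,0]]'
$m '[[0,5,0,0],[0,10,0,0],[0,15,0,0],[0,19,0,0],[0,22,0,0]]'
$m '[[0,2,0,0],[0,4,0,0],[0,6,0,0],[0,8,0,0],[0,10,0,0]]'
```

```text
time_s: 2.23
tool_pos: [0.4895, -0.1593, 0.0817]
orientation: [-0.538, -3.092, -0.001]
force: [-0.1, 0.0, 0.6]
finger_gap: -0.005
gripper_force: 0.0
time_s: 2.65
tool_pos: [0.4906, -0.1596, 0.0425]
orientation: [-0.538, -3.094, -0.0]
force: [-1.7, -0.2, 0.3]
finger_gap: 0.005
gripper_force: 0.0
time_s: 3.07
tool_pos: [0.4989, -0.1384, 0.0438]
orientation: [0.537, 3.094, -0.0]
force: [0.3, 0.2, -0.2]
finger_gap: -0.001
gripper_force: 0.0
time_s: 3.48
tool_pos: [0.5017, -0.1295, 0.0433]
orientation: [-0.538, -3.095, 0.0]
force: [0.6, -0.3, -1.8]
finger_gap: 0.001
gripper_force: 0.0
```

```bash
m="python3 -m creep"
$m '[[0,2,0,0],[0,4,0,0],[0,6,0,0],[0,8,0,0],[0,10,0,0]]'
$m '[[0,3,0,0],[0,6,0,0],[0,9,0,0],[0,12,0,0],[0,15,0,0]]'
$m '[[0,3,0,0],[0,6,0,0],[0,9,0,0],[0,12,0,0],[0,15,0,0]]'
$m '[[0,3,0,0],[0,6,0,0],[0,8,0,0],[0,10,0,0],[0,11,0,0]]'
python3 - <<'E'
from h import *
from workcell import sense,snapshot
for n in("wrist","top"):
  s=snapshot(n);np.savez(n+"2.npz",**s)
a=np.load("wrist2.npz")["pixels"][:,:,::-1];b=np.load("top2.npz")["pixels"][150:250,205:335,::-1]
b=cv2.resize(b,(390,300),interpolation=cv2.INTER_CUBIC);a=cv2.resize(a,(400,300),interpolation=cv2.INTER_AREA)
cv2.imwrite("pics/c2.png",np.hstack([a,b]))
E
```

```text
time_s: 3.9
tool_pos: [0.5051, -0.1201, 0.0433]
orientation: [-0.538, -3.095, 0.0]
force: [-0.1, -1.2, 0.1]
finger_gap: -0.002
gripper_force: 0.7
time_s: 4.32
tool_pos: [0.5103, -0.1058, 0.0433]
orientation: [0.538, 3.095, -0.0]
force: [-0.7, -0.3, 0.5]
finger_gap: 0.0
gripper_force: 0.7
time_s: 4.73
tool_pos: [0.5153, -0.0917, 0.0433]
orientation: [-0.538, -3.095, -0.0]
force: [-0.3, -2.5, 0.7]
finger_gap: 0.003
gripper_force: 0.7
time_s: 5.15
tool_pos: [0.519, -0.0814, 0.0433]
orientation: [-0.538, -3.095, -0.0]
force: [-0.1, -1.1, 1.4]
finger_gap: -0.003
gripper_force: 0.8
```

View pics/c2.png

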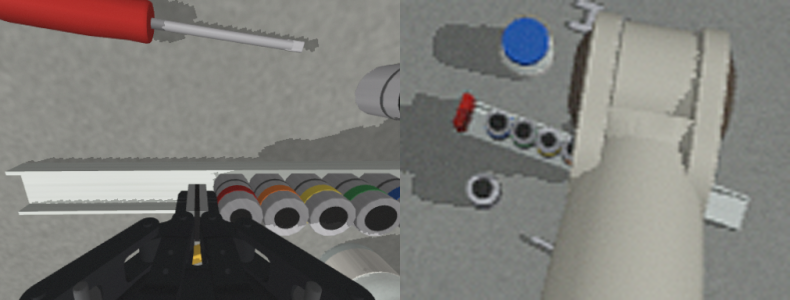

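The wrist view shows the finger on socket 5 and the row closed up. The top view shows socket 1 at about (498,122), with a small gap left to the stop at (468,112). I'll ease it in.

```bash
m="python3 -m creep"
$m '[[0,2,0,0],[0,4,0,0],[0,6,0,0],[0,8,0,0],[0,10,0,0]]'
$m '[[0,1,0,0],[0,2,0,0],[0,3,0,0],[0,4,0,0],[0,5,0,0]]'
$m '[[0,0.5,0,0],[0,1,0,0],[0,1.5,0,0],[0,1.5,0,0],[0,1.5,0,0]]'
```

```text
time_s: 5.67
tool_pos: [0.5224, -0.072, 0.0433]
orientation: [0.538, 3.095, -0.0]
force: [-0.3, -2.0, 0.1]
finger_gap: 0.001
gripper_force: 0.7
time_s: 6.08
tool_pos: [0.524, -0.0674, 0.0433]
orientation: [0.538, 3.095, -0.0]
force: [-0.2, -0.9, 0.1]
finger_gap: 0.005
gripper_force: 0.7
time_s: 6.5
tool_pos: [0.5245, -0.066, 0.0433]
orientation: [0.538, 3.095, 0.0]
force: [0.1, -0.9, 0.4]
finger_gap: -0.001
gripper_force: 0.4
```

```bash
m="python3 -m creep"
$m '[[0,0.5,0,0],[0,1,0,0],[0,1.5,0,0],[0,1.5,0,0],[0,1.5,0,0]]'
$m '[[0,0.5,0,0],[0,1,0,0],[0,1.5,0,0],[0,1.5,0,0],[0,1.5,0,0]]'
$m '[[0,0.5,0,0],[0,1,0,0],[0,1,0,0],[0,1,0,0],[0,1,0,0]]'
```

```text
time_s: 6.92
tool_pos: [0.525, -0.0646, 0.0433]
orientation: [0.538, 3.095, 0.0]
force: [-0.0, -1.2, 0.4]
finger_gap: -0.0
gripper_force: 0.5
time_s: 7.33
tool_pos: [0.5255, -0.0632, 0.0433]
orientation: [0.538, 3.095, 0.0]
force: [-0.6, -0.8, -0.1]
finger_gap: -0.001
gripper_force: 0.5
time_s: 7.75
tool_pos: [0.5259, -0.0623, 0.0433]
orientation: [0.538, 3.095, 0.0]
force: [-0.3, 0.0, -0.5]
finger_gap: 0.002
gripper_force: 0.4
```

```bash
m="python3 -m creep"
$m '[[0,0.5,0,0],[0,1,0,0],[0,1,0,0],[0,1,0,0],[0,1,0,0]]'
$m '[[0,0.5,0,0],[0,1,0,0],[0,1,0,0],[0,1,0,0],[0,1,0,0]]'
$m '[[0,0.5,0,0],[0,1,0,0],[0,1,0,0],[0,1,0,0],[0,1,0,0]]'
python3 - <<'E'
from h import *
from workcell import snapshot
s=snapshot("top");np.savez("top3.npz",**s);t=s["pixels"][155:205,210:270,::-1]
s=snapshot("scene");np.savez("scene3.npz",**s);w=s["pixels"][180:230,190:300,::-1]
cv2.imwrite("pics/c3.png",np.vstack([cv2.resize(t,(360,300),interpolation=cv2.INTER_CUBIC),cv2.resize(w,(660,300),interpolation=cv2.INTER_CUBIC)[:,200:560]]))
E
```

```text
time_s: 8.17
tool_pos: [0.5262, -0.0615, 0.0433]
orientation: [-0.538, -3.095, 0.0]
force: [-1.1, -1.9, 0.1]
finger_gap: 0.0
gripper_force: 1.3
time_s: 8.58
tool_pos: [0.5263, -0.0611, 0.0434]
orientation: [-0.539, -3.095, 0.002]
force: [-2.3, -7.1, 1.4]
finger_gap: 0.002
gripper_force: 3.6
time_s: 9.0
tool_pos: [0.5264, -0.0609, 0.0434]
orientation: [-0.54, -3.095, 0.005]
force: [-3.6, -10.6, 1.5]
finger_gap: 0.003
gripper_force: 5.8
```

View pics/c3.png

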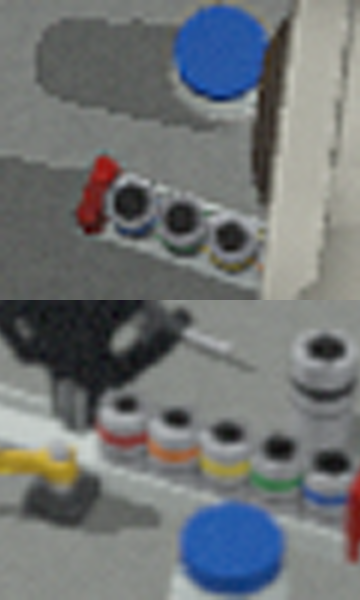

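Socket 1 is against the red stop with the row tight, and the measured force rose to 11 N. I'll back off and get behind the gate pin.

```bash
m="python3 -m creep"
$m '[[0,-1,0,0],[0,-3,0,0],[0,-7,0,0],[0,-12,0,0],[0,-17,0,0]]'
$m '[[0,0,-20,0],[0,0,-45,0],[0,0,-70,0],[0,0,-90,0],[0,0,-100,0]]'
$m '[[-18,-5,0,-5],[-36,-10,0,-10],[-54,-15,0,-15],[-72,-20,0,-20],[-89,-25,0,-22]]'
$m '[[0,0,0,0],[0,0,0,0],[0,0,0,0],[0,0,0,0],[0,0,0,0]]'
python3 - <<'E'
from h import *
from workcell import sense,snapshot
q=sense();M=R.from_rotvec(q["orientation"]).as_matrix();print(q["tool_pos"],M.round(3))
for n in("wrist","scene"):
  s=snapshot(n);np.savez(n+"4.npz",**s)
a=np.load("wrist4.npz")["pixels"][:,:,::-1];b=np.load("scene4.npz")["pixels"][160:235,190:290,::-1]
cv2.imwrite("pics/c4.png",np.hstack([cv2.resize(a,(400,300)),cv2.resize(b,(400,300),interpolation=cv2.INTER_CUBIC)]))
E
```

```text
time_s: 9.52
tool_pos: [0.521, -0.0756, 0.0433]
orientation: [0.537, 3.095, 0.001]
force: [1.1, 0.0, 0.3]
finger_gap: 0.003
gripper_force: 0.0
time_s: 9.93
tool_pos: [0.5219, -0.0758, 0.1461]
orientation: [0.538, 3.092, 0.001]
force: [0.0, 0.0, 0.4]
finger_gap: 0.002
gripper_force: 0.0
time_s: 10.35
tool_pos: [0.597, -0.1298, 0.1425]
orientation: [0.07, -3.14, -0.001]
force: [0.6, -0.2, -0.3]
finger_gap: -0.005
gripper_force: 0.0
time_s: 10.77
tool_pos: [0.596, -0.1286, 0.1434]
orientation: [-0.062, 3.141, 0.0]
force: [-0.7, -0.5, -0.1]
finger_gap: -0.001
gripper_force: 0.0
[ 0.5960048  -0.12864629  0.14344781] [[-0.999 -0.04   0.   ]
 [-0.04   0.999  0.   ]
 [-0.     0.    -1.   ]]
```

View pics/c4.png

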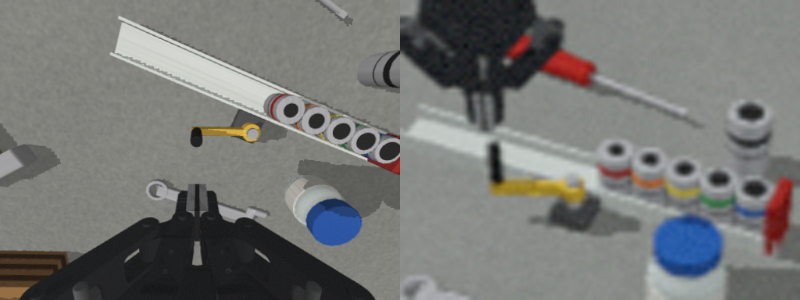

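The wrist view shows the fingertips at (197,185) square behind the pin at (196,135), and the scene view shows the row still packed. I'll descend and swing the gate along its arc.

```bash
m="python3 -m creep"
$m '[[0,0,20,0],[0,0,40,0],[0,0,57,0],[0,0,69,0],[0,0,69,0]]'
$m '[[3,0,0,0],[6,0,0,0],[9,0,0,0],[10,0,0,0],[10,0,0,0]]'
$m '[[4.3,-1.1,0,4],[8.7,-2,0,8],[13.1,-2.5,0,12],[17.5,-2.7,0,16],[21.9,-2.6,0,20]]'
$m '[[4.3,-1.1,0,4],[8.7,-2,0,8],[13.1,-2.5,0,12],[17.5,-2.7,0,16],[21.9,-2.6,0,20]]'
python3 - <<'E'
from h import *
from workcell import sense,snapshot
q=sense();M=R.from_rotvec(q["orientation"]).as_matrix();print(q["tool_pos"],M[:2,0].round(3),M.T[:2,:2]@(q["tool_pos"][:2]-[.5653,-.0689]),q["qpos"].round(2))
s=snapshot("wrist");b=snapshot("scene")["pixels"][160:235,190:290,::-1]
cv2.imwrite("pics/c5.png",np.hstack([cv2.resize(s["pixels"][:,:,::-1],(400,300)),cv2.resize(b,(400,300),interpolation=cv2.INTER_CUBIC)]))
E
```

```text
time_s: 11.28
tool_pos: [0.5951, -0.1286, 0.0716]
orientation: [0.062, -3.137, -0.001]
force: [0.3, -0.0, -0.3]
finger_gap: -0.001
gripper_force: 0.0
time_s: 11.7
tool_pos: [0.5865, -0.1296, 0.0752]
orientation: [-0.062, 3.14, -0.001]
force: [-0.5, 0.6, 0.1]
finger_gap: -0.001
gripper_force: 0.0
time_s: 12.12
tool_pos: [0.5649, -0.1331, 0.0748]
orientation: [0.489, 3.102, -0.0]
force: [0.8, -1.2, 0.1]
finger_gap: 0.0
gripper_force: 0.5
time_s: 12.53
tool_pos: [0.5432, -0.129, 0.0748]
orientation: [1.021, 2.97, -0.0]
force: [0.6, -1.5, -0.6]
finger_gap: 0.001
gripper_force: 0.5
[ 0.54317155 -0.12899458  0.07483929] [-0.789  0.615] [-0.01949368 -0.06100019] [-0.23  0.11 -0.14  1.32 -0.    0.43]
```

View pics/c5.png

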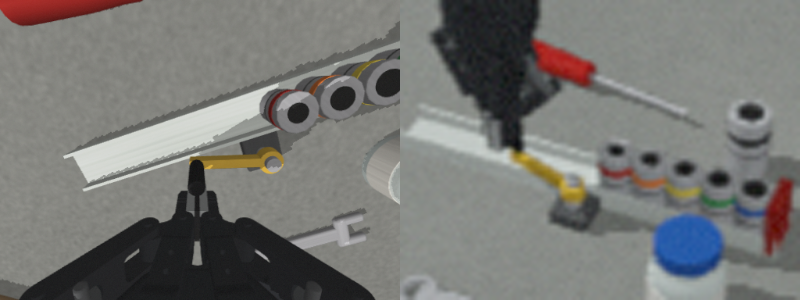

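The gate is moving well: the pin at (197,175) in the wrist view stays centred on the fingers, and the row hasn't moved. I'll carry on.

```bash
m="python3 -m creep"
$m '[[4.3,-1.1,0,4],[8.7,-2,0,8],[13.1,-2.5,0,12],[17.5,-2.7,0,16],[21.9,-2.6,0,20]]'
$m '[[4.3,-1.1,0,4],[8.7,-2,0,8],[13.1,-2.5,0,12],[17.5,-2.7,0,16],[21.9,-2.6,0,20]]'
$m '[[4.3,-1.1,0,4],[8.7,-2,0,8],[13.1,-2.5,0,12],[17.5,-2.7,0,16],[17.5,-2.7,0,16]]'
$m '[[2.1,-0.6,0,2],[4.3,-1.1,0,4],[6.5,-1.6,0,6],[8.7,-2,0,8],[8.7,-2,0,8]]'
python3 - <<'E'
from h import *
from workcell import sense
q=sense();M=R.from_rotvec(q["orientation"]).as_matrix();print(np.arctan2(M[1,0],M[0,0]),M.T[:2,:2]@(q["tool_pos"][:2]-[.5653,-.0689]),q["qpos"].round(2))
E
```

```text
time_s: 13.05
tool_pos: [0.5244, -0.1176, 0.0747]
orientation: [1.517, 2.75, -0.0]
force: [0.1, -0.6, 0.1]
finger_gap: 0.0
gripper_force: 0.5
time_s: 13.47
tool_pos: [0.5104, -0.1004, 0.0746]
orientation: [1.972, 2.445, -0.0]
force: [0.2, -1.7, 0.4]
finger_gap: -0.002
gripper_force: 0.5
time_s: 13.88
tool_pos: [0.504, -0.0834, 0.0745]
orientation: [2.293, 2.148, 0.0]
force: [-0.3, -0.3, 0.8]
finger_gap: 0.002
gripper_force: 0.0
time_s: 14.3
tool_pos: [0.5027, -0.0749, 0.0745]
orientation: [2.434, 1.986, 0.0]
force: [0.5, -0.1, 0.7]
finger_gap: 0.001
gripper_force: 0.0
1.3686893154411077 [-0.01843223 -0.06011259] [-0.15 -0.01 -0.26  1.32  0.    1.62]
```

```bash
m="python3 -m creep"
$m '[[1.1,-0.3,0,1],[2.1,-0.6,0,2],[3.2,-0.8,0,3],[4.3,-1.1,0,4],[4.3,-1.1,0,4]]'
$m '[[1.1,-0.3,0,1],[2.1,-0.6,0,2],[2.1,-0.6,0,2],[2.1,-0.6,0,2],[2.1,-0.6,0,2]]'
$m '[[0.5,0,0,0],[1,0,0,0],[1,0,0,0],[1,0,0,0],[1,0,0,0]]'
$m '[[0.5,0,0,0],[1,0,0,0],[1,0,0,0],[1,0,0,0],[1,0,0,0]]'
```

```text
time_s: 14.72
tool_pos: [0.5023, -0.0704, 0.0743]
orientation: [2.505, 1.896, 0.0]
force: [0.2, -0.6, 0.4]
finger_gap: 0.0
gripper_force: 0.1
time_s: 15.13
tool_pos: [0.5022, -0.0682, 0.0742]
orientation: [-2.537, -1.853, 0.0]
force: [-0.6, -0.2, -0.9]
finger_gap: -0.002
gripper_force: 0.0
time_s: 15.55
tool_pos: [0.5025, -0.0674, 0.0742]
orientation: [-2.537, -1.853, 0.0]
force: [0.3, -0.2, -0.6]
finger_gap: 0.003
gripper_force: 0.3
time_s: 15.97
tool_pos: [0.5029, -0.0664, 0.0743]
orientation: [2.537, 1.853, 0.0]
force: [-1.2, -0.2, 0.1]
finger_gap: -0.0
gripper_force: 0.2
```

```bash
m="python3 -m creep"
$m '[[0.5,0,0,0],[1,0,0,0],[1,0,0,0],[1,0,0,0],[1,0,0,0]]'
$m '[[0.5,0,0,0],[1,0,0,0],[1,0,0,0],[1,0,0,0],[1,0,0,0]]'
$m '[[0.5,0,0,0],[1,0,0,0],[1,0,0,0],[1,0,0,0],[1,0,0,0]]'
```

```text
time_s: 16.38
tool_pos: [0.5032, -0.0654, 0.0743]
orientation: [2.537, 1.853, 0.0]
force: [-0.7, -0.1, -1.1]
finger_gap: 0.0
gripper_force: 0.2
time_s: 16.8
tool_pos: [0.5034, -0.0645, 0.0743]
orientation: [2.537, 1.853, -0.0]
force: [-0.6, -0.8, 0.2]
finger_gap: 0.006
gripper_force: 0.5
time_s: 17.22
tool_pos: [0.5035, -0.0642, 0.0743]
orientation: [2.537, 1.851, -0.002]
force: [-3.3, -5.7, 1.2]
finger_gap: 0.002
gripper_force: 3.1
```

Run:
```python
from h import *
from workcell import sense,snapshot
s=snapshot("wrist");b=snapshot("scene")["pixels"][160:235,190:290,::-1]
cv2.imwrite("pics/c6.png",np.hstack([cv2.resize(s["pixels"][:,:,::-1],(400,300)),cv2.resize(b,(400,300),interpolation=cv2.INTER_CUBIC)]))
```

```text
(no output)
```

View pics/c6.png

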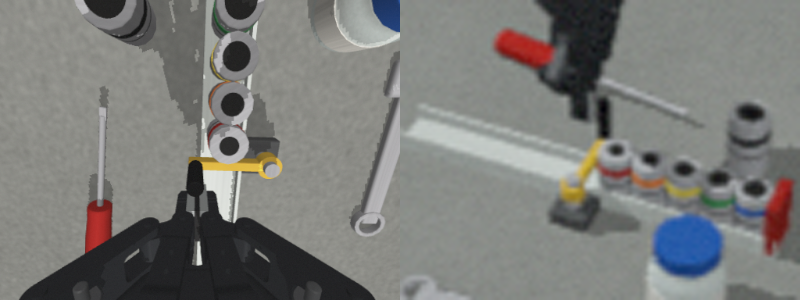

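The wrist view shows the gate square across the channel behind socket 5, with the pin at (195,175) beyond the far wall. The force is rising at the limit, so I'll press once more and back off.

```bash
m="python3 -m creep"
$m '[[0.5,0,0,0],[1,0,0,0],[1,0,0,0],[1,0,0,0],[1,0,0,0]]'
$m '[[-1,0,0,0],[-3,0,0,0],[-8,0,0,0],[-15,0,0,0],[-22,0,0,0]]'
$m '[[-10,0,-30,0],[-20,0,-60,0],[-30,0,-95,0],[-40,0,-120,0],[-50,0,-130,0]]'
$m '[[-30,0,0,0],[-60,0,0,0],[-90,0,0,0],[-120,0,0,0],[-130,0,0,0]]'
python3 - <<'E'
from h import *
from workcell import sense,snapshot
s=snapshot("top");np.savez("top7.npz",**s)
b=snapshot("scene")["pixels"][160:235,190:290,::-1]
cv2.imwrite("pics/c7.png",np.hstack([cv2.resize(s["pixels"][155:230,210:310,::-1],(400,300),interpolation=cv2.INTER_CUBIC),cv2.resize(b,(400,300),interpolation=cv2.INTER_CUBIC)]))
E
```

```text
time_s: 17.73
tool_pos: [0.5036, -0.064, 0.0743]
orientation: [2.537, 1.85, -0.004]
force: [-4.0, -10.2, 0.5]
finger_gap: 0.002
gripper_force: 5.4
time_s: 18.15
tool_pos: [0.4973, -0.084, 0.0743]
orientation: [-2.537, -1.853, -0.0]
force: [0.6, 0.2, 0.3]
finger_gap: 0.001
gripper_force: 0.0
time_s: 18.57
tool_pos: [0.4828, -0.1323, 0.2084]
orientation: [2.534, 1.85, 0.005]
force: [0.1, 0.2, 0.6]
finger_gap: -0.001
gripper_force: 0.0
time_s: 18.98
tool_pos: [0.441, -0.2581, 0.2035]
orientation: [-2.539, -1.849, 0.001]
force: [-0.3, 0.0, 0.3]
finger_gap: -0.001
gripper_force: 0.0
```

View pics/c7.png

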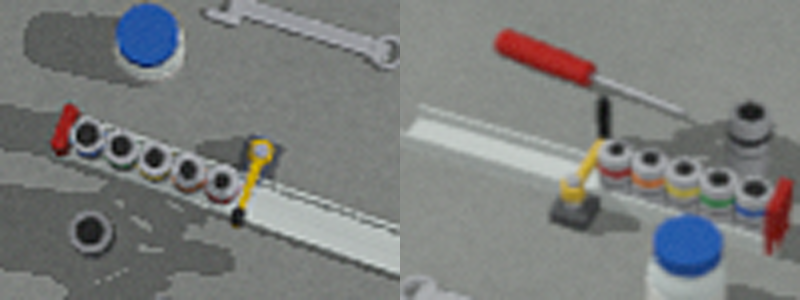

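Both views show socket 1 at the stop (top view (88,133)), five sockets tight, the gate square across from (260,150) to (238,217), and the bystanders where they were.

```bash
python3 -c "from workcell import finish_job;print(finish_job())"
```

```text
the job is handed in; nothing more can be done
None
```

The five sockets are pushed home against the red stop with all five touching, the yellow gate is shut at its limit behind them, and the job is handed in at about 19 s of the 53 s allowed; no verdict came back.

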